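Hold the card press at its third click

ROBOT

A 6-joint arm with a two-finger parallel gripper is mounted at the origin on the work surface. World frame = base frame: x ahead of the robot, y to its left, z up, the work surface at z = 0. Lengths are in mm, angles in degrees, forces in N, time in s.
With the tool pointing down it reaches from about 350 to 850 mm from the base axis. Payload 8.1 kg.
Tool frame: the origin (TCP) lies at the very end of the fingers, on their centre line; the grasp point (between the pads) lies 19 mm behind it; z points along the fingers, y is the line along which they close (so a half turn about z gives the same grasp; the last joint's range is limited). The gripper opens to 85 mm and grips with 20 to 120 N. Pads are 22 mm wide; open, the fingers measure 114 mm over their backs; the gripper's body (76 mm by 85 mm) begins 54 mm behind the grasp point. The pads swing forward as they close: fully open they stand 13 mm farther back than shut.
Start: joints at [-76.112, 7.471, 85.268, -0, 87.261, -4.893], TCP at [193.197, -568.05, 231.292] pointing down, gripper open.
Joint ranges: [-169.43, 169.43], [-51.17, 129.36], [1.28, 143.12], [-76.62, 256.62], [0, 156.53], [-152.29, 152.29]. Speed limits (degrees/s): [136.94, 136.94, 159.86, 180, 180, 180].

INTERFACE

Orientations are given as [roll, pitch, yaw] about the fixed x, y, z axes, in that order (R = Rz(yaw) Ry(pitch) Rx(roll)).
In Python, from bench import status, viewer, job gives the robot as it stands.
- The arm moves only by the tool arm_command, never from a script. Its argument "targets" is a list that holds one entry, the list of rows, each a list of 7 numbers: the shift along the world's x, y, z in m, then the turn, a rotation vector about the world's x, y, z in rad, then the opening, from -1 (shut) to 1 (fully open). In form: [[[dx, dy, dz, rx, ry, rz, gripper], ...]]. A call has 1 to 10 rows; each row shifts and turns the commanded pose from where the row before left it; what a row does not reach is not made up. A row lasts 1/8 s, in which the tool goes at most 62.5 mm and 10.7 degrees, less where a joint would pass 70% of its speed; a pose out of reach is approached as far as the arm can. A call with a gripper value outside its range is refused whole. The fingers move at their own pace and stop on an object; "force" is the grip in N (left out, the last holds). Time passes only in rows, so rows that do not move let the fingers close. It gives the time, the measured TCP pose, the force, the opening and the grip force at its end, in the units of the state.
- status.sense(): the state, without advancing time (a new reading comes with each control period).
- viewer.snapshot(name): name is "side" or "top" or "wrist"; returns the picture (400x640x3 uint8, red, green, blue); there is no depth.
- viewer.camera_model(name): a dict with "vertical_fov" (degrees; the focal length in pixels is half the picture's height over the tangent of half this angle, whatever the lens; pixels are square), "cx", "cy" (the principal point, pixels), "k1" (the pictures are not rectified: a ray, as slopes to the right and down, at radius r is drawn at 1 + k1 r^2 times it, then the intrinsics apply), "xyz" and "attitude" of the camera in the world. Camera axes: x right, y down, z forward; pixel columns grow to the right and rows downward; lengths in mm; the calibration is good to about 2 mm. A picture is of the moment at which its call begins: read the wrist's pose just before it. camera_model takes no time and is no camera call; for the wrist camera it gives the pose at the moment of the call.
- job.hand_in(): hands the job in; it is judged then, once.
The state is a dict: "time": time; "joint_pos": joint angles; "qd": joint speeds; "joint_efforts": joint torques, N m; "tool_pos": TCP position; "tcp_rot": TCP orientation; "ft_force": force on the tool from outside, world axes, zero at the start; "wrist_torque": the same for the moment, N m; "finger_gap": finger opening in mm; "grip_force": force on a finger pad.
Only numpy, scipy, OpenCV 4.12 (cv2) and the standard library are available. Lean on these libraries where they do the work, as an engineer would, in place of code of your own. Each camera call takes 0.05 s, during which the arm holds its last target. There are 200 camera calls.

TASK

A painted card is in the press, and a small lidded jar was left on the press's top plate, in the way of its handle. First lift the jar off and stand it upright, wholly on the round grey mat, and let go of it; then swing the press's spring-return handle anticlockwise (seen from above) past the first two clicks to the third, marked by the third black line, not beyond it, and finish while still holding it there, because it springs back as soon as it is let go. Do not knock the jar over and leave the other things on the table where they are.

Things in the scene. Friction and masses are not known exactly. Their poses are not given: they have to be found in the camera images.
- press: card press fixed to the table: round grey base and round bare aluminium top plate, each 240 mm across and 20 thick, joined by two steel columns; the plate's upper face is 100 above the table. A handle turns on a hub (44 across) in the plate's middle; a thinner plate below is pressed down onto the card as it turns. Origin: centre of the underside, z up; its front is the -x side
- press_axis (a point): point on the handle's upright turning axis, at the upper face of the top plate (100 mm above the table). The handle is a steel bar from here outwards, 12 wide, its underside 132 and upper side 142 above the table; hub top at 149. At rest it points 130 degrees anticlockwise (from above) from the press's +x axis
- press_knob (a point): point on the axis of the upright black round knob on the bar's outer end: 22 mm across, from 142 up to 187 above the table, this point 165 above it. Moves with the handle on a circle of radius 130 about press_axis. Gripped from above it can be led round the arc, or pushed from the side
- press_mark3 (a point): outer end of the third of three black lines on the rim of the top plate, 36 mm long, pointing to the hub axis, 153, 176 and 199 degrees anticlockwise from the press's +x axis. The bar lies squarely over a line at its click: the third click is at this line
- press_handle (a joint): handle angle, rad: 0 at rest at its stop, grows anticlockwise seen from above; clicks at 0.4, 0.8, 1.2 (the third), end stop 1.5. A spring always drives it back to 0: 0.3 N m at rest rising to 0.7 N m at the third click, with a ripple of 0.2 N m between clicks: 2 to 8 N at the knob. It stays nowhere by itself
- jar: small closed jar, glass with dark paint inside and a white round lid: 40 across (lid 42), 60 high, 80 to 170 g, loose. Origin: centre of its underside, z up. It stands on the press's top plate near the third line, in the way of the bar
- mat: round grey felt mat, 160 across, 3 thick, fixed on the table beside the press, on its left or right. Origin: centre of its underside
- paintbox: leave alone: flat open watercolour box of white plastic, 110 x 130 x 18 (mm); loose. Origin: underside
- mug: leave alone: glass tea mug, 80 wide, 95 high, with a side handle (mm); loose. Origin: underside
- cup: leave alone: white water cup, 72 wide, 90 high (mm); loose. Origin: underside
- eraser: leave alone: white eraser 55 x 24 x 13 (mm); loose. Origin: underside
- brush: leave alone: paint brush 170 long, lying (mm); loose. Origin: underside
- tape: leave alone: roll of tape lying flat, 90 wide, 20 high (mm); loose. Origin: underside
- setsquare: leave alone: clear triangular set square, 160 long, 4 thick, lying (mm); loose. Origin: underside
Things that resemble listed ones, but are neither listed nor needed, are in the scene too. What is shaped like the jar but brown or red is not meant.

How it is judged:
By the outcome, as a careful person would: the job done as asked, in the order asked, and still so for the second after the job is handed in, while the arm keeps its last pose, push and grip.
It also fails if it takes over 72 s, if anything falls off the work surface, if the arm or the gripper's body presses on something with over 40 N, if the wrist force passes 120 N, or if a joint passes its speed limit or range.

## Working session

There is one attempt and no reset: what is moved stays moved. The work goes in short steps, Python scripts to look and compute and a tool call to move; the robot and the scene stay as the last step left them, time stands still between calls to the robot, and variables do not carry over. Pictures are saved under pics/ and viewed, at most 10 in all, crops included, and the job is handed in when it is done.

Besides the shell and the picture viewer there is one more tool, called as name([rows], argument=value, ...), one row to a line, values as JSON. arm_command: Moves the arm, as the interface text tells. Its arguments: {"type":"object","properties":{"targets":{"type":"array"},"force":{"type":"number"}},"required":["targets"]}

```bash
mkdir -p pics; ls
python3 - <<'E'
from bench import status, viewer
import cv2,json
for n in("top","side"):
    m=viewer.camera_model(n); print(n,m)
    cv2.imwrite(f"pics/{n}0.png",cv2.cvtColor(viewer.snapshot(n),cv2.COLOR_RGB2BGR))
print(status.sense())
E
```

```text
pics
top {'vertical_fov': 47.070533365771865, 'cx': 310.7808676642117, 'cy': 198.51448103595283, 'k1': 0.012696812216107802, 'xyz': array([ 418.3836657 ,   21.27346961, 1372.08042106]), 'attitude': array([-176.61985848,    1.33486935,  -89.68807004])}
side {'vertical_fov': 52.71987564526783, 'cx': 324.1187636703667, 'cy': 200.47617830728072, 'k1': -0.060141762320123235, 'xyz': array([ 366.25091501, -559.18187942,  877.08023634]), 'attitude': array([-141.45204494,    0.35084099,  -15.10434962])}
{'time': 0.1, 'joint_pos': array([-7.61101554e+01,  7.50962518e+00,  8.53231771e+01,  6.04249987e-04,
        8.72629457e+01, -4.89394348e+00]), 'qd': array([ 1.60414921e-02, -5.41211331e-02, -5.58619060e-02,  9.60661044e-05,
        9.01882661e-02,  7.79067275e-02]), 'joint_efforts': array([ 1.61785847e-03, -5.70954108e+01, -5.01940084e+01, -1.38948299e-04,
        8.13876599e-03,  4.11422900e-05]), 'tool_pos': array([ 193.09406057, -567.5507902 ,  230.36007844]), 'tcp_rot': array([-1.79904653e+02, -8.76971717e-03,  1.87837514e+01]), 'ft_force': array([-0.02797937,  0.73931192,  0.81864947]), 'wrist_torque': array([-0.03125417, -0.02040296, -0.0246067 ]), 'grip_force': 0.0, 'finger_gap': 85.56951665559374}
```

View pics/top0.png

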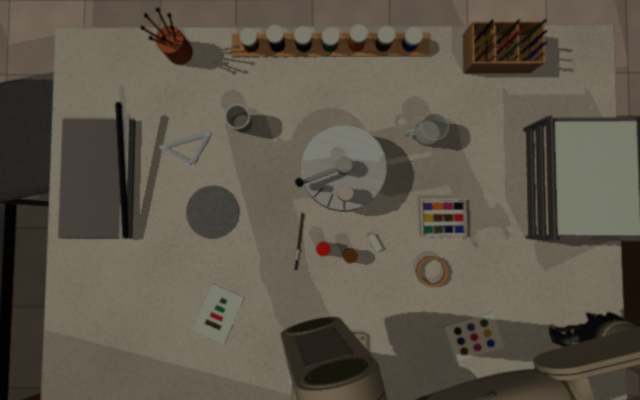

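View pics/side0.png

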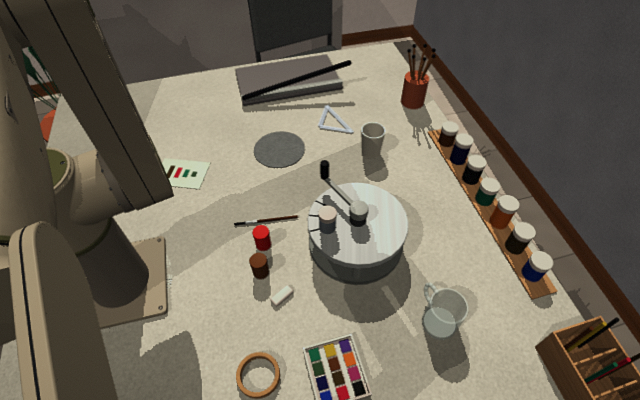

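Top view: the press is centred near (344,168), the hub at (344,164) and the knob at (299,182). The mat is at (213,212). Candidates for the jar:
- white-lidded jar on the plate, top (346,195), side (327,219)
- red jar, top (323,249)
- brown jar, top (350,256)
- rack jars, top (250–412,38)

By the description I choose the one on the plate, and check it in a close crop.

```bash
cat > h.py <<'E'
import numpy as np, cv2
from scipy.spatial.transform import Rotation as R
from bench import status, viewer
def ray(m,u,v):
    f=200/np.tan(np.radians(m["vertical_fov"]/2))
    d=np.array([(u-m["cx"])/f,(v-m["cy"])/f]); s=d.copy()
    for _ in range(20): s=d/(1+m["k1"]*(s@s))
    return np.array(m["xyz"]),R.from_euler("xyz",m["attitude"],degrees=True).apply([*s,1.])
def proj(m,p):
    f=200/np.tan(np.radians(m["vertical_fov"]/2))
    q=R.from_euler("xyz",m["attitude"],degrees=True).inv().apply(np.array(p,float)-m["xyz"]); s=q[:2]/q[2]
    s=s*(1+m["k1"]*(s@s)); return s*f+[m["cx"],m["cy"]]
def atz(m,u,v,z):
    o,d=ray(m,u,v); return o+d*(z-o[2])/d[2]
def tri(obs):
    A=np.zeros((3,3));b=np.zeros(3);L=[]
    for m,u,v in obs:
        o,d=ray(m,u,v); d=d/np.linalg.norm(d); P=np.eye(3)-np.outer(d,d); A+=P;b+=P@o;L.append((P,o))
    x=np.linalg.solve(A,b); return x,[float(np.linalg.norm(P@(x-o))) for P,o in L]
E
python3 - <<'E'
from h import *
t=cv2.imread("pics/top0.png")[120:220,290:390]; s=cv2.imread("pics/side0.png")[155:285,300:410]
a=cv2.resize(t,(400,400),interpolation=cv2.INTER_CUBIC); b=cv2.resize(s,(338,400),interpolation=cv2.INTER_CUBIC)
a=cv2.convertScaleAbs(a,alpha=1.5)
cv2.imwrite("pics/crop1.png",np.hstack([a,b]))
E
```

```text
(no output)
```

View pics/crop1.png

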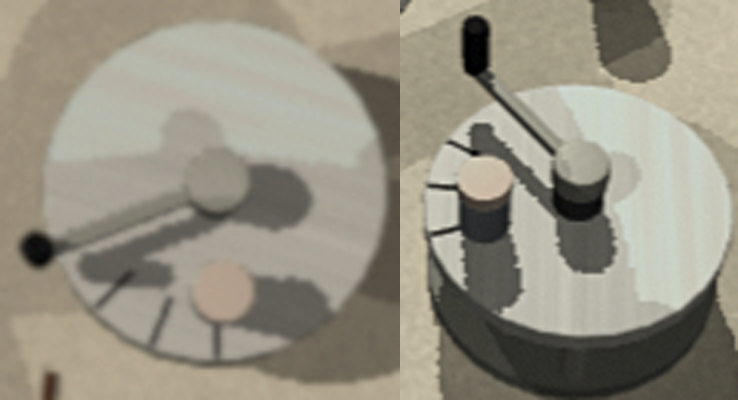

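The crop shows the white-lidded dark jar next to the third line (crop left half: lid (223,291), line 3 outer end (217,358); right half: lid (486,179), line 3 (430,234)). That is the jar wanted.

Run:
```python
from h import *
np.set_printoptions(precision=1,suppress=True)
T=viewer.camera_model("top");S=viewer.camera_model("side")
t=lambda u,v:(T,(u+.5)/4-.5+290,(v+.5)/4-.5+120)
k=130/400
s=lambda u,v:(S,(u-400+.5)*k-.5+300,(v+.5)*k-.5+155)
P={}
for n,a,b in[("knobtop187",t(36,250),s(476,24)),("hubtop149",t(218,180),s(582,160)),("lidtop160",t(223,291),s(486,179)),("mark3_100",t(217,358),s(429,234)),("mark1",t(97,306),s(446,142)),("mark2",t(150,348),s(428,186)),("mat3",(T,213,211.5),(S,279,149.5)),("cuptop90",(T,237.5,116),(S,373,127))]:
    x,e=tri([a,b]);P[n]=x;print(n,x,np.round(e,1))
h=P["hubtop149"]
# per-known-height estimates
print("hub",atz(*t(218,180),149),atz(*s(582,160),149))
print("knob",atz(*t(36,250),187),atz(*s(476,24),187))
print("lid",atz(*t(223,291),160),atz(*s(486,179),160))
print("m3",atz(*t(217,358),100),atz(*s(429,234),100))
print("plate c",atz(*t(215.5,192.5),100), "w",atz(*t(44,192),100),atz(*t(387,192),100))
for n in["knobtop187","mark1","mark2","mark3_100","lidtop160"]:
    d=P[n]-h;print(n,np.hypot(*d[:2]),np.degrees(np.arctan2(d[1],d[0])))
```

```text
knobtop187 [532.7  80.5 190.6] [2.4 2.4]
hubtop149 [582.4 -38.7 152.5] [1.2 1.2]
lidtop160 [507.9 -41.7 159.4] [1.4 1.4]
mark3_100 [464.8 -40.3 104.1] [0.6 0.6]
mark1 [499.8  42.7 103. ] [0.1 0.1]
mark2 [473.3   5.6 101.4] [2.4 2.4]
mat3 [459.8 346.4   2.6] [0.9 0.9]
cuptop90 [725.  257.3 106.6] [1.5 1.5]
hub [581.7 -38.6 149. ] [584.6 -36.3 149. ]
knob [530.7  81.  187. ] [536.   83.6 187. ]
lid [506.5 -41.4 160. ] [509.2 -42.3 160. ]
m3 [464.3 -40.4 100. ] [465.9 -37.6 100. ]
plate c [579.5 -39.3 100. ] w [579.5  80.1 100. ] [ 580.1 -158.   100. ]
knobtop187 129.07259295779792 112.64392771270721
mark1 115.98393253001169 135.42773179002543
mark2 117.69367769866135 157.90314921191688
mark3_100 117.62123892985844 -179.19599652286402
lidtop160 74.52494871925802 -177.6665698967196
```

Everything agrees: the heights match the text within about 4 mm, the knob is at radius 129, and the lines sit 22.8° apart, giving a press yaw of about −17.8°. The jar is at (508,−42), the hub at (582,−38.5), the mat at (460,346), and the knob target is at about (452,−41). I'll move above the jar, with the fingers closing along y.

arm_command([
  [[0.021,0.035,0,0,0,-0.022,1],[0.021,0.035,0,0,0,-0.022,1],[0.021,0.035,0,0,0,-0.022,1],[0.021,0.035,0,0,0,-0.022,1],[0.021,0.035,0,0,0,-0.022,1],[0.021,0.035,0,0,0,-0.022,1],[0.021,0.035,0,0,0,-0.022,1],[0.021,0.035,0,0,0,-0.022,1],[0.021,0.035,0,0,0,-0.022,1],[0.021,0.035,0,0,0,-0.022,1]],
])

```text
time: 1.35
tool_pos: [403.5, -216.7, 231.0]
tcp_rot: [-180.0, 0.0, 6.1]
ft_force: [0.4, -0.9, -0.2]
finger_gap: 85.3
grip_force: 0.0
```

arm_command([
  [[0.021,0.035,0,0,0,-0.022,1],[0.021,0.035,0,0,0,-0.022,1],[0.021,0.035,0,0,0,-0.022,1],[0.021,0.035,0,0,0,-0.022,1],[0.021,0.035,0,0,0,-0.022,1],[0,0,0,0,0,0,1],[0,0,0,0,0,0,1],[0,0,0,0,0,0,1]],
])

```text
time: 2.35
tool_pos: [507.8, -43.9, 231.2]
tcp_rot: [180.0, 0.0, -0.2]
ft_force: [-0.3, 0.2, -0.0]
finger_gap: 85.7
grip_force: 0.0
```

Run:
```python
from h import *
print(status.sense()["tool_pos"],status.sense()["tcp_rot"])
m=viewer.camera_model("wrist");print(m)
im=viewer.snapshot("wrist");cv2.imwrite("pics/w1.png",cv2.cvtColor(im,cv2.COLOR_RGB2BGR))
import pickle;pickle.dump(m,open("w1.pkl","wb"))
for p in[(508,-42,160),(582,-38.5,149),(465,-40,100),(533,81,187)]:print(p,proj(m,p))
```

```text
[507.78453739 -43.85400018 231.16241935] [ 1.79988712e+02  1.97974355e-02 -1.80354166e-01]
{'vertical_fov': 67.66800734310695, 'cx': 324.89786825850945, 'cy': 199.72559361375647, 'k1': -0.04553320128651825, 'xyz': array([589.70842903, -44.20233666, 373.46943038]), 'attitude': array([ 1.61428899e+02, -4.91742057e-02, -9.02199109e+01])}
(508, -42, 160) [322.19114351 212.10460664]
(582, -38.5, 149) [316.80021414 111.14695864]
(465, -40, 100) [320.94911143 230.78541042]
(533, 81, 187) [136.89095646 192.00043407]
```

View pics/w1.png

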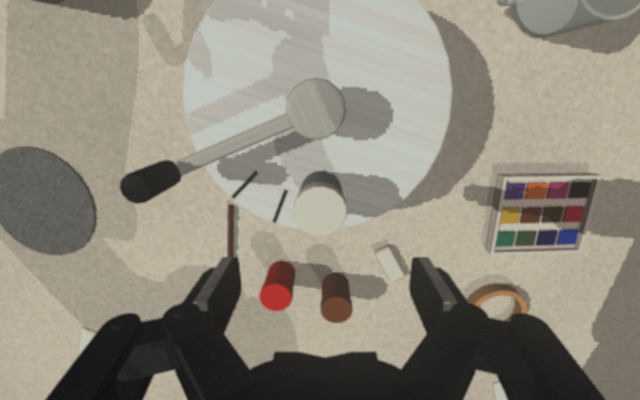

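The wrist view shows the lid centre at (320,209), against (322,212) predicted, and the hub at (316,107), against (317,111). That is within about 2 mm, so the measurement holds. I'll descend and grip.

arm_command([
  [[0.001,0.002,-0.03,0,0,0,1],[0,0,-0.03,0,0,0,1],[0,0,-0.03,0,0,0,1],[0,0,-0.015,0,0,0,1],[0,0,-0.012,0,0,0,1],[0,0,0,0,0,0,1],[0,0,0,0,0,0,0.2],[0,0,0,0,0,0,-0.2],[0,0,0,0,0,0,-0.4],[0,0,0,0,0,0,-0.4]],
], force=30)

```text
time: 3.65
tool_pos: [509.9, -41.1, 115.2]
tcp_rot: [180.0, -0.1, -0.1]
ft_force: [-0.6, 0.7, 6.0]
finger_gap: 40.9
grip_force: 29.8
```

arm_command([
  [[0,0,0,0,0,0,-0.4],[0,0,0,0,0,0,-0.4]],
])

```text
time: 3.9
tool_pos: [509.8, -41.1, 115.2]
tcp_rot: [180.0, -0.1, -0.1]
ft_force: [0.3, 1.3, 6.2]
finger_gap: 40.8
grip_force: 29.8
```

arm_command([
  [[0,0,0.01,0,0,0,-0.4],[0,0,0.02,0,0,0,-0.4],[0,0,0.03,0,0,0,-0.4],[0,0,0.03,0,0,0,-0.4],[0,0,0.02,0,0,0,-0.4],[0,0,0,0,0,0,-0.4],[-0.002,0.01,0,0,0,0,-0.4],[-0.003,0.02,0,0,0,0,-0.4],[-0.004,0.03,0,0,0,0,-0.4],[-0.004,0.035,0,0,0,0,-0.4]],
])

```text
time: 5.15
tool_pos: [494.9, 55.1, 222.3]
tcp_rot: [-180.0, 0.2, -0.2]
ft_force: [0.3, 1.3, -0.8]
finger_gap: 40.7
grip_force: 30.6
```

arm_command([
  [[-0.005,0.04,0,0,0,0,-0.4],[-0.005,0.04,0,0,0,0,-0.4],[-0.005,0.04,0,0,0,0,-0.4],[-0.005,0.04,0,0,0,0,-0.4],[-0.005,0.04,0,0,0,0,-0.4],[-0.005,0.035,0,0,0,0,-0.4],[-0.004,0.03,0,0,0,0,-0.4],[-0.003,0.02,0,0,0,0,-0.4],[0,0.007,0,0,0,0,-0.4],[0,0,0,0,0,0,-0.4]],
])

```text
time: 6.4
tool_pos: [459.1, 345.7, 223.8]
tcp_rot: [180.0, 0.0, -0.1]
ft_force: [-0.4, -0.1, -1.4]
finger_gap: 40.9
grip_force: 30.6
```

Run:
```python
from h import *
s=status.sense();print(s["tool_pos"],s["ft_force"],s["finger_gap"])
m=viewer.camera_model("wrist")
im=viewer.snapshot("wrist");a=cv2.cvtColor(im,cv2.COLOR_RGB2BGR)
print(proj(m,(460,346,3)),[proj(m,(460+80*c,346+80*q,3)).round() for c,q in((1,0),(0,1),(0,-1))])
b=cv2.cvtColor(viewer.snapshot("side"),cv2.COLOR_RGB2BGR)
cv2.imwrite("pics/w2.png",np.hstack([cv2.resize(a,(400,250)),b[60:310,180:580]]))
```

```text
[459.10249593 345.68841342 223.78773719] [-0.40611773 -0.11366695 -1.38937124] 40.9075427107409
[324.27667165 168.38615971] [array([324., 101.]), array([260., 169.]), array([389., 168.])]
```

View pics/w2.png

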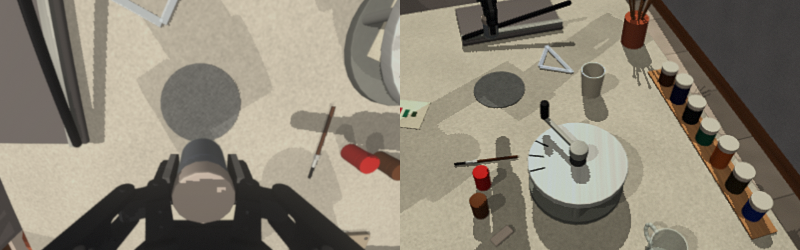

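The jar is held upright above the mat, with the mat centre at wrist px (324,168) as predicted. I'll lower it, slowly at the end.

arm_command([
  [[0,0,-0.02,0,0,0,-0.4],[0,0,-0.04,0,0,0,-0.4],[0,0,-0.04,0,0,0,-0.4],[0,0,-0.04,0,0,0,-0.4],[0,0,-0.03,0,0,0,-0.4],[0,0,-0.015,0,0,0,-0.4],[0,0,-0.009,0,0,0,-0.4],[0,0,-0.005,0,0,0,-0.4],[0,0,-0.003,0,0,0,-0.4],[0,0,0,0,0,0,-0.4]],
])

```text
time: 7.75
tool_pos: [459.6, 346.2, 22.9]
tcp_rot: [-180.0, -0.1, -0.1]
ft_force: [0.4, 0.3, -0.4]
finger_gap: 40.7
grip_force: 30.6
```

arm_command([
  [[0,0,-0.001,0,0,0,-0.4],[0,0,-0.001,0,0,0,-0.4],[0,0,0,0,0,0,-0.4],[0,0,0,0,0,0,-0.4]],
])

```text
time: 8.25
tool_pos: [459.2, 346.0, 20.3]
tcp_rot: [-180.0, -0.0, -0.1]
ft_force: [-0.2, -0.1, -2.1]
finger_gap: 40.9
grip_force: 30.6
```

arm_command([
  [[0,0,-0.001,0,0,0,-0.4],[0,0,-0.001,0,0,0,-0.4],[0,0,0,0,0,0,-0.4],[0,0,0,0,0,0,-0.4]],
])

```text
time: 8.75
tool_pos: [459.3, 346.0, 18.4]
tcp_rot: [-180.0, -0.0, -0.1]
ft_force: [0.4, 0.2, 0.0]
finger_gap: 40.8
grip_force: 30.5
```

arm_command([
  [[0,0,-0.001,0,0,0,-0.4],[0,0,0,0,0,0,-0.4],[0,0,0,0,0,0,-0.4]],
])

```text
time: 9.12
tool_pos: [459.8, 346.1, 18.3]
tcp_rot: [-180.0, -0.1, -0.1]
ft_force: [-1.0, -2.0, 6.0]
finger_gap: 40.8
grip_force: 30.1
```

Contact at +6 N. I'll release and rise.

arm_command([
  [[0,0,0,0,0,0,0.1],[0,0,0,0,0,0,0.3],[0,0,0,0,0,0,0.8],[0,0,0,0,0,0,0.8],[0,0,0,0,0,0,0.8],[0,0,0.02,0,0,0,0.8],[0,0,0.04,0,0,0,0.8],[0,0,0.05,0,0,0,0.8],[0,0,0.06,0,0,0,0.8],[0,0,0.05,0,0,0,0.8]],
])

```text
time: 10.38
tool_pos: [459.5, 346.2, 241.9]
tcp_rot: [-179.9, -0.2, -0.1]
ft_force: [0.0, 1.2, 0.3]
finger_gap: 76.8
grip_force: 0.0
```

arm_command([
  [[0.006,-0.022,0,0,0,0.164,0.8],[0.006,-0.022,0,0,0,0.164,0.8],[0.006,-0.022,0,0,0,0.164,0.8],[0.006,-0.022,0,0,0,0.164,0.8],[0.006,-0.022,0,0,0,0.164,0.8],[0.006,-0.022,0,0,0,0.164,0.8],[0.006,-0.022,0,0,0,0.164,0.8],[0.006,-0.022,0,0,0,0.164,0.8],[0.006,-0.022,0,0,0,0.164,0.8],[0.006,-0.022,0,0,0,0.164,0.8]],
])

```text
time: 11.62
tool_pos: [519.5, 125.2, 239.1]
tcp_rot: [179.9, -0.0, 94.1]
ft_force: [-0.5, -0.1, -0.6]
finger_gap: 76.6
grip_force: 0.0
```

arm_command([
  [[0.006,-0.022,0,0,0,0.164,0.2],[0.007,-0.022,0,0,0,0.16,0.2],[0,0,0,0,0,0,0.2],[0,0,0,0,0,0,0.2],[0,0,0,0,0,0,0.2]],
])

```text
time: 12.25
tool_pos: [532.1, 82.7, 237.7]
tcp_rot: [180.0, -0.0, 112.4]
ft_force: [0.9, -0.6, -0.7]
finger_gap: 51.1
grip_force: 0.0
```

Run:
```python
from h import *
s=status.sense();print(s["tool_pos"],s["tcp_rot"],s["joint_pos"].round(1),s["finger_gap"])
m=viewer.camera_model("wrist")
im=viewer.snapshot("wrist");a=cv2.cvtColor(im,cv2.COLOR_RGB2BGR)
import pickle;pickle.dump(m,open("w3.pkl","wb"))
for p in[(582,-38.5,149),(465,-40,100),(532.5,81.7,187)]:print(p,proj(m,p).round(1))
b=cv2.cvtColor(viewer.snapshot("side"),cv2.COLOR_RGB2BGR);cv2.imwrite("pics/side3raw.png",b)
cv2.imwrite("pics/w3raw.png",a)
b=cv2.resize(b[90:290,220:420],(400,400),interpolation=cv2.INTER_CUBIC)
cv2.imwrite("pics/w3.png",np.hstack([a[:,120:520],b]))
```

```text
[532.05440862  82.69694601 237.74440072] [ 1.79971449e+02 -4.83387036e-03  1.12357084e+02] [  3.4  -2.3  94.6   0.   87.6 -19. ] 51.13341037663956
(582, -38.5, 149) [325.2 331.7]
(465, -40, 100) [224.3 266.1]
(532.5, 81.7, 187) [325.1 223.9]
```

View pics/w3.png

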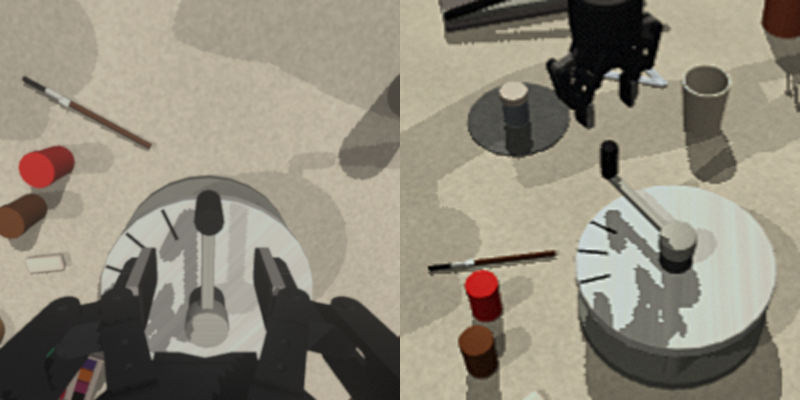

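The jar stands upright, centred on the mat (right half, lid at (514,93)). The knob is centred between the fingers at wrist px (329,222), against 325 predicted, so it lies about 2 mm further towards +x. I'll descend and grip the knob.

arm_command([
  [[0.002,0.0,-0.02,0,0,0,0.2],[0,0,-0.02,0,0,0,0.2],[0,0,-0.02,0,0,0,0.2],[0,0,-0.015,0,0,0,0.2],[0,0,-0.01,0,0,0,0.2],[0,0,0,0,0,0,0.2],[0,0,0,0,0,0,-0.2],[0,0,0,0,0,0,-0.4],[0,0,0,0,0,0,-0.6],[0,0,0,0,0,0,-0.8]],
], force=30)

```text
time: 13.6
tool_pos: [535.0, 82.1, 153.3]
tcp_rot: [179.9, 0.0, 112.4]
ft_force: [1.5, 0.6, 3.7]
finger_gap: 20.9
grip_force: 29.5
```

arm_command([
  [[0,0,0,0,0,0,-1],[0,0,0,0,0,0,-1]],
], force=50)

```text
time: 13.85
tool_pos: [535.0, 82.1, 153.3]
tcp_rot: [179.9, 0.0, 112.4]
ft_force: [1.7, 0.9, 5.6]
finger_gap: 20.8
grip_force: 48.6
```

```bash
cat > arc.py <<'E'
from h import *
s=status.sense();p=s["tool_pos"];yaw=s["tcp_rot"][2]
print(p.round(2),s["tcp_rot"].round(2),s["ft_force"].round(1),s["wrist_torque"].round(2),s["finger_gap"].round(1),s["grip_force"].round(1))
for c in((582,-38.5),(583,-38),(584,-37.8)):
    d=p[:2]-c;print(c,np.hypot(*d).round(1),np.degrees(np.arctan2(d[1],d[0]))%360)
E
python3 arc.py
```

```text
Traceback (most recent call last):
  File "arc.py", line 3, in <module>
    print(p.round(2),s["tcp_rot"].round(2),s["ft_force"].round(1),s["wrist_torque"].round(2),s["finger_gap"].round(1),s["grip_force"].round(1))
                                                                                             ^^^^^^^^^^^^^^^^^^^^^
AttributeError: 'float' object has no attribute 'round'
```

```bash
sed -i 's/,s\["finger_gap"\].*$/,s["finger_gap"],s["grip_force"])/' arc.py; python3 arc.py
python3 - <<'E'
import numpy as np
a=np.radians(112.2+np.arange(26)*2.75);p=130*np.c_[np.cos(a),np.sin(a)]
print((np.diff(p,axis=0)/1000).round(4).tolist())
E
```

```text
[535.    82.11 153.31] [1.7989e+02 3.0000e-02 1.1241e+02] [1.7 0.9 5.6] [ 0.14 -0.18 -0.02] 20.811985779253618 48.641252517700195
(582, -38.5) 129.4 111.29198024912458
(583, -38) 129.3 111.78513080484346
(584, -37.8) 129.5 112.22868616189864
[[-0.0057, -0.0025], [-0.0056, -0.0028], [-0.0055, -0.003], [-0.0053, -0.0033], [-0.0051, -0.0035], [-0.005, -0.0038], [-0.0048, -0.004], [-0.0046, -0.0042], [-0.0044, -0.0045], [-0.0041, -0.0047], [-0.0039, -0.0049], [-0.0037, -0.005], [-0.0034, -0.0052], [-0.0032, -0.0054], [-0.0029, -0.0055], [-0.0027, -0.0056], [-0.0024, -0.0058], [-0.0021, -0.0059], [-0.0018, -0.006], [-0.0015, -0.006], [-0.0012, -0.0061], [-0.0009, -0.0062], [-0.0006, -0.0062], [-0.0003, -0.0062], [-0.0, -0.0062]]
```

arm_command([
  [[-0.0057,-0.0025,0,0,0,0.048,-1],[-0.0056,-0.0028,0,0,0,0.048,-1],[-0.0055,-0.003,0,0,0,0.048,-1],[-0.0053,-0.0033,0,0,0,0.048,-1],[-0.0051,-0.0035,0,0,0,0.048,-1],[-0.005,-0.0038,0,0,0,0.048,-1],[-0.0048,-0.004,0,0,0,0.048,-1],[-0.0046,-0.0042,0,0,0,0.048,-1]],
], force=60)

```text
time: 14.85
tool_pos: [493.4, 54.9, 153.4]
tcp_rot: [179.9, 0.1, 134.5]
ft_force: [2.5, 2.2, 5.0]
finger_gap: 20.4
grip_force: 58.6
```

arm_command([
  [[-0.0044,-0.0045,0,0,0,0.048,-1],[-0.0041,-0.0047,0,0,0,0.048,-1],[-0.0039,-0.0049,0,0,0,0.048,-1],[-0.0037,-0.005,0,0,0,0.048,-1],[-0.0034,-0.0052,0,0,0,0.048,-1],[-0.0032,-0.0054,0,0,0,0.048,-1],[-0.0029,-0.0055,0,0,0,0.048,-1],[-0.0027,-0.0056,0,0,0,0.048,-1]],
])

```text
time: 15.85
tool_pos: [465.3, 14.3, 153.4]
tcp_rot: [179.9, 0.1, 156.5]
ft_force: [4.4, 2.4, 3.4]
finger_gap: 20.5
grip_force: 58.6
```

```bash
python3 arc.py
```

```text
[465.35  14.34 153.36] [1.7989e+02 1.4000e-01 1.5652e+02] [4.4 2.4 3.4] [ 0.46 -0.6   0.08] 20.499257252544357 58.62965941429138
(582, -38.5) 128.1 155.63102027637075
(583, -38) 128.8 156.01726608331262
(584, -37.8) 129.6 156.27774106891331
```

arm_command([
  [[-0.0024,-0.0058,0,0,0,0.048,-1],[-0.0021,-0.0059,0,0,0,0.048,-1],[-0.0018,-0.006,0,0,0,0.048,-1],[-0.0015,-0.006,0,0,0,0.048,-1],[-0.0012,-0.0061,0,0,0,0.048,-1],[-0.0009,-0.0062,0,0,0,0.048,-1],[-0.0006,-0.0062,0,0,0,0.048,-1],[-0.0003,-0.0062,0,0,0,0.048,-1],[0,0,0,0,0,0,-1],[0,0,0,0,0,0,-1]],
])

```text
time: 17.1
tool_pos: [454.6, -33.7, 153.3]
tcp_rot: [179.9, 0.2, 178.4]
ft_force: [3.6, 5.7, 4.7]
finger_gap: 20.7
grip_force: 58.7
```

```bash
python3 arc.py
python3 - <<'E'
from h import *
b=cv2.cvtColor(viewer.snapshot("side"),cv2.COLOR_RGB2BGR);a=cv2.cvtColor(viewer.snapshot("wrist"),cv2.COLOR_RGB2BGR);import pickle;pickle.dump(viewer.camera_model("wrist"),open("w4.pkl","wb"))
cv2.imwrite("pics/w4raw.png",a);cv2.imwrite("pics/side4raw.png",b)
b=cv2.resize(b[165:265,300:400],(400,400),interpolation=cv2.INTER_CUBIC)
a=cv2.resize(a[150:350,220:420],(400,400),interpolation=cv2.INTER_CUBIC)
cv2.imwrite("pics/w4.png",np.hstack([a,b]))
E
```

```text
[454.58 -33.69 153.32] [1.7993e+02 1.6000e-01 1.7843e+02] [3.6 5.7 4.7] [ 0.7  -0.52  0.1 ] 20.6652174881938 58.68907928466797
(582, -38.5) 127.5 177.83877209812093
(583, -38) 128.5 178.07838756509508
(584, -37.8) 129.5 178.18167466206944
```

View pics/w4.png

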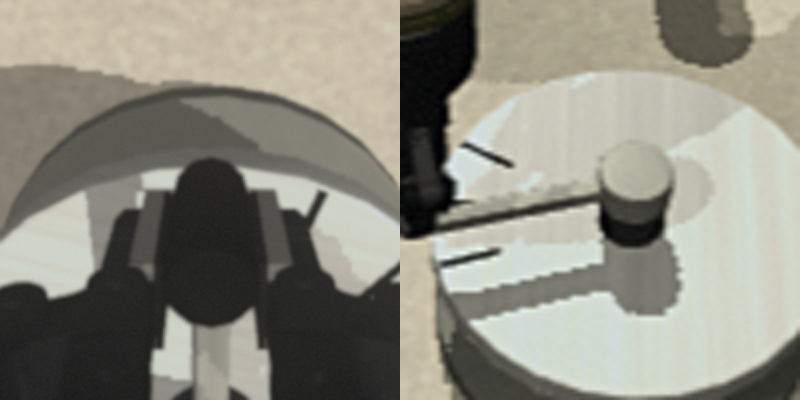

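The side view shows the bar just short of line 3 (the line runs from (441,264) to (500,250)), with lines 1 and 2 passed. About 2.6° (6 mm) is left.

arm_command([
  [[-0.0001,-0.002,0,0,0,0.015,-1],[0,-0.002,0,0,0,0.015,-1],[0,-0.0015,0,0,0,0.012,-1],[0,0,0,0,0,0,-1],[0,0,0,0,0,0,-1]],
])

```text
time: 17.82
tool_pos: [454.6, -38.9, 153.3]
tcp_rot: [179.9, 0.2, -179.2]
ft_force: [3.2, 6.5, 5.6]
finger_gap: 20.6
grip_force: 58.7
```

```bash
python3 arc.py
python3 - <<'E'
from h import *
b=cv2.cvtColor(viewer.snapshot("side"),cv2.COLOR_RGB2BGR);t=cv2.cvtColor(viewer.snapshot("top"),cv2.COLOR_RGB2BGR)
cv2.imwrite("pics/side5raw.png",b)
S=viewer.camera_model("side")
# predicted bar edges & line for angles
for c in((583.5,-38),):
  for A in (180,181,182):
    a=np.radians(A);d=np.array([np.cos(a),np.sin(a)]);n=np.array([-d[1],d[0]])
    f=lambda r,off,z:((proj(S,[*(np.array(c)+r*d+off*n),z])-[300,165]+.5)*8-.5-[0,200]).round(0)
    print(A,"line",f(84,0,100),f(118,0,100),"bar near bottom edge",f(30,6,132),f(105,6,132),"near top",f(30,6,142),f(105,6,142))
    print(f(0,0,149))
cv2.imwrite("pics/w5.png",cv2.resize(b[190:240,300:400],(800,400),interpolation=cv2.INTER_CUBIC))
E
```

```text
[454.57 -38.92 153.33] [ 1.7992e+02  1.7000e-01 -1.7915e+02] [3.2 6.5 5.6] [ 0.84 -0.57  0.12] 20.62637478320972 58.69203865528107
(582, -38.5) 127.4 180.18817260556872
(583, -38) 128.4 180.40976549030066
(584, -37.8) 129.4 180.49513051886595
180 line [188. 305.] [ 75. 330.] bar near bottom edge [375. 217.] [121. 273.] near top [376. 196.] [120. 253.]
[472. 142.]
181 line [190. 309.] [ 77. 336.] bar near bottom edge [376. 218.] [123. 278.] near top [377. 197.] [122. 258.]
[472. 142.]
182 line [191. 313.] [ 79. 342.] bar near bottom edge [377. 219.] [125. 283.] near top [378. 198.] [124. 263.]
[472. 142.]
```

View pics/w5.png

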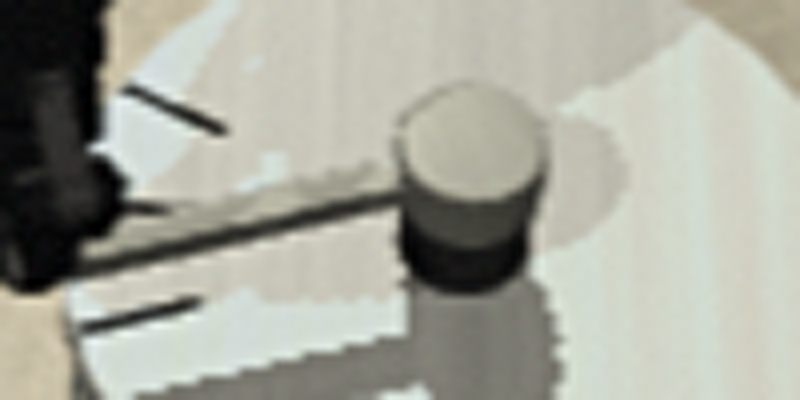

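The hub agrees with the prediction ((474,142) against (472,142)). The bar looks slightly less turned than line 3. I'll fit both at sub-pixel level.

```bash
cat > fit.py <<'E'
from h import *
import sys
S=viewer.camera_model("side")
g=cv2.cvtColor(cv2.imread(sys.argv[1]),cv2.COLOR_BGR2GRAY).astype(float)
def pts(x0,x1,y,half,z):  # y: fn of column; dark centroid
    P=[]
    for u in range(x0,x1+1):
        v0=int(round(y(u)));v=np.arange(v0-half,v0+half+1);w=g[v,u];w=np.clip(min(w[0],w[-1])-15-w,0,None)
        if w.sum()>20:P.append(atz(S,u,(v*w).sum()/w.sum(),z))
    return np.array(P)
un=lambda U,V:((U+.5)/8-.5+300,(V+.5)/8-.5+190)
def ln(a,b):
    (x,y),(p,q)=un(*a),un(*b);return lambda u:y+(u-x)*(q-y)/(p-x)
for n,P in(("line",pts(312,323,ln((80,328),(197,300)),3,100)),("bar",pts(318,347,ln((80,268),(395,197)),3,137))):
    k=np.polyfit(P[:,0],P[:,1],1);r=P[:,1]-np.polyval(k,P[:,0])
    print(n,len(P),"angle",180+np.degrees(np.arctan(k[0])),"rms",r.std(),"y at x=500",np.polyval(k,500),"y at hub 584",np.polyval(k,584),"y at 467",np.polyval(k,467))
E
python3 fit.py pics/side5raw.png
```

```text
line 12 angle 181.37642968293196 rms 0.23981885243130158 y at x=500 -37.59466400615023 y at hub 584 -35.576324408767334 y at 467 -38.38758313369351
bar 30 angle 180.6193785915515 rms 0.16267148931585063 y at x=500 -43.007479541150005 y at hub 584 -42.099387725499895 y at 467 -43.364229897298266
```

The bar is at 180.6°, the line at about 181.2°, and the TCP estimate also wants about 0.5° more. I'll add 1.2 mm.

arm_command([
  [[0,-0.0012,0,0,0,0.009,-1],[0,0,0,0,0,0,-1],[0,0,0,0,0,0,-1],[0,0,0,0,0,0,-1]],
])

```text
time: 18.42
tool_pos: [454.6, -40.0, 153.3]
tcp_rot: [179.9, 0.2, -178.6]
ft_force: [3.9, 5.6, 4.8]
finger_gap: 20.6
grip_force: 58.7
```

```bash
python3 arc.py
python3 - <<'E'
from h import *
b=cv2.cvtColor(viewer.snapshot("side"),cv2.COLOR_RGB2BGR);cv2.imwrite("pics/side6raw.png",b)
cv2.imwrite("pics/w6.png",cv2.resize(b[80:300,200:420],(600,600),interpolation=cv2.INTER_CUBIC))
E
python3 fit.py pics/side6raw.png
```

```text
[454.58 -40.03 153.32] [ 1.7991e+02  1.7000e-01 -1.7863e+02] [3.9 5.6 4.8] [ 0.89 -0.57  0.08] 20.55352205919573 58.69706332683563
(582, -38.5) 127.4 180.69005974613137
(583, -38) 128.4 180.90771500627244
(584, -37.8) 129.4 180.98921773222213
line 12 angle 181.21067821525597 rms 0.24707203321300464 y at x=500 -37.64463032355482 y at hub 584 -35.869419143509425 y at 467 -38.342034715715506
bar 30 angle 181.07321540115848 rms 0.15059109781194888 y at x=500 -43.73769691319267 y at hub 584 -42.164096917382636 y at 467 -44.35589691154661
```

View pics/w6.png

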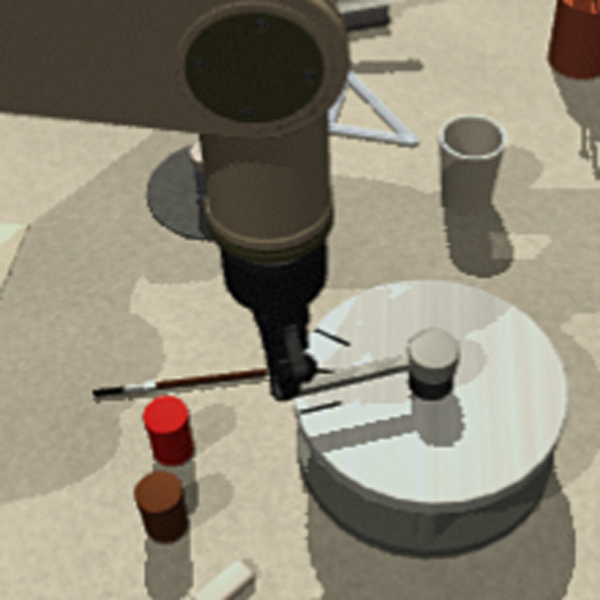

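The bar (181.1°) now lies over line 3 (181.2°), with the two axes 0.1 mm apart at x=500. The jar still stands on the mat (lid edge at (197,152)) and the knob is still gripped, so I'm handing in.

```bash
python3 -c "
from bench import job; print(job.hand_in())"
```

```text
the job is handed in; nothing more can be done
None
```

The jar stands upright on the mat, the handle is held at the third line within about 0.2°, and the job was handed in at about 18.5 s; no verdict was returned.

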